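# Set the twin-spout lid of a sampling jar

## Task

Stand the loose blue sample vial upright in the empty well of the grey sampling stand. Then screw the jar's red lid down (clockwise) until it grips the black gasket, and carry on only as far as the first position where its two white spouts stand over the two wells: snug, but never another half turn on, which would crush the gasket. Let go and leave everything else where it stands.

Things in the scene. Friction and masses are not known exactly. Their poses are not given: they have to be found in the camera images.
- stand: Grey plate 100 x 230 x 12 mm, fixed. Origin under its centre, on the jar's axis; y runs along its long side through both wells, z up. The amber jar stands at its middle; the black springy gasket ring (66 mm across) lies on the jar's shoulder about 76 mm above the table. It pushes back with about 4 N as soon as the lid bears on it, 3.5 N more per radian of turning; crushed above 17.2 N at rest, 20 N while turning.
- well_empty (a point): Centre of the floor of the empty well: a white collar standing 14 mm high on the plate, inner diameter 33 mm, outer 46 mm. The floor is 12 mm above the table. 80 mm from the jar's axis.
- well_full (a point): Centre of the floor of the opposite, equal well, 80 mm from the jar's axis on the other side; a second blue vial stands in it.
- lid: Red screw lid, 66 mm across, 22 mm high, started on its thread but loose. Origin at the centre of its underside, about 77 mm above the table; z up. Along its x axis: on top a grip rib 46 long, 12 thick, 34 high (22 to 56 mm above the origin), and spouts of 10 mm tube to +x and -x, centred 14 mm above the origin. Clockwise from above screws it down, 3 mm a turn; it stays where it is left.
- spout_a (a point): Mouth of the spout on the lid's +x side, 80 mm from its axis. At the start the spouts are 1.8 to 2.3 rad of clockwise turning short of standing over the wells (first line-up); either spout may serve either well.
- spout_b (a point): Mouth of the spout on the lid's -x side. Where the lid meets the gasket differs from jar to jar (0.2 to 3.5 rad from the start) and must be felt. If it does not yet grip at the first line-up (turning still takes under 0.1 N m), the second, half a turn on, is the right one; if it does, that second one crushes the gasket.
- rib (a point): On the lid's axis, 45 mm above its underside: the height to pinch the rib, the fingertips then just clear of the lid's top. Turning takes about 0.06 N m of thread friction; once the lid bears on the gasket this about doubles within 0.2 rad (0.12 N m or more) and grows to 0.2 to 0.4 N m over the next half turn.
- vial: Loose blue sample vial, open at the top, 28 mm in diameter, 56 mm tall, about 30 g, standing upright on the table. Origin at the centre of its underside.
- vial2: Equal blue vial already standing in the other well. Origin at the centre of its underside. Leave it there.
- cup_a: Amber specimen cup with a red cap, 60 mm across, 68 mm tall. Bystander.
- cup_b: Clear specimen cup with a red cap, 60 mm across, 68 mm tall. Bystander.
- cup_c: Clear specimen cup with a red cap, 60 mm across, 68 mm tall. Bystander.
- brown_bottle: Brown bottle, 62 mm across, 200 mm tall. Bystander.
- petri: Petri dish, 92 mm across, 16 mm high. Bystander.
- marker: Red marker pen, 140 mm long, lying on the table. Bystander.

How it is judged:
On the way, in this order (a step that is already met when the one before it is completed fails the run):
1. the loose vial stands upright in the empty well, released (horizontal distance between vial and well_empty below 0.006 m and z of vial in the frame of well_empty below 0.004 m and angle between vial's own z axis and vertical below 0.12 rad and contact force between the fingers and vial below 0.05 N), for 0.2 s.
2. the lid bears on the gasket with its spouts over the wells (contact force between lid and stand above 0.5 N and horizontal distance between any of spout_a, spout_b and well_empty below 0.009 m), for 0.2 s.
At the end, for the whole second after the job is handed in: A vial stands upright and at rest in each well (within 6 mm of its centre, on its floor), and the lid rests on the gasket with 0.5 to 17.2 N, its spouts within 9 mm of standing over the well centres (all of step 2 and horizontal distance between vial and well_empty below 0.006 m and z of vial in the frame of well_empty below 0.004 m and angle between each of vial, vial2's own z axis and vertical below 0.12 rad and horizontal distance between vial2 and well_full below 0.006 m and contact force between lid and stand below 17.2 N and linear speed of vial below 0.01 m/s and angular speed of lid below 0.05 rad/s); the robot touches nothing.
It fails at once if the gasket is crushed: the lid presses on it with more than 20 N (contact force between lid and stand above 20 N).
It fails at once if the second vial is knocked out of its well or over (horizontal distance between vial2 and well_full above 0.01 m or angle between vial2's own z axis and vertical above 0.3 rad).
It fails at once if a bystander is moved by more than 30 mm (distance of any of cup_a, cup_b, cup_c, brown_bottle, petri, marker from where it was at the start of the episode above 0.03 m).
It also fails if it takes over 72 s, if anything falls off the work surface, if the arm or the gripper's body presses on something with over 40 N, if the wrist force passes 120 N, or if a joint passes its speed limit or range.

## Robot

A 6-joint arm with a two-finger parallel gripper is mounted at the origin on the work surface. World frame = base frame: x ahead of the robot, y to its left, z up, the work surface at z = 0. Lengths are in m, angles in rad, forces in N, time in s.
With the tool pointing down it reaches from about 0.35 to 0.725 m from the base axis. Payload 4.3 kg.
Tool frame: the origin (TCP) lies on the centre line of the jaws, within the pads' length; the fingertips stand 19 mm ahead of it and the grasp point (between the pads) is the TCP (r.tips_ahead is the distance from the TCP to the fingertips, in m); z points along the fingers, y is the line along which they close (so a half turn about z gives the same grasp; the last joint's range is limited). The gripper opens to 85 mm and grips with 20 to 120 N. Pads are 22 mm wide; open, the fingers measure 114 mm over their backs; the gripper's body (76 mm by 85 mm) begins 54 mm behind the grasp point. The pads swing forward as they close: fully open they stand 13 mm farther back than shut.
Start: joints at [-1.233, 0.377, 0.081, 1.274, 0, 1.46], TCP at [0.249, -0.518, 0.25] pointing down, gripper open.
Joint ranges: [-2.72, 2.72], [-0.84, 1.66], [-1.02, 1.22], [-1.77, 2.12], [-1.37, 1.28], [-3.14, 3.14]. Speed limits (rad/s): [2.57, 2.57, 3.14, 3.14, 3.14, 3.14].

## Interface

Orientations are given as a rotation vector (axis times angle).
In Python, from cell import sensors, cams, r gives the robot as it stands.
- The arm moves only by the tool step_arm, never from a script. Its argument "moves" is one flat list of numbers, 5 for each row, row after row: the finger opening in mm, from 0 to 85.4, then the shift along the world's x, y, z in mm, then the turn about the world's z in rad. In form: [claw, tx, ty, tz, yaw, claw, tx, ty, tz, yaw, ...]. A call has exactly 8 rows; each row is the pose to reach, as a shift and turn from the pose commanded when the call began; what a row does not reach only later rows make up. A row lasts 1/10 s, in which the tool goes at most 50 mm and 8.59 degrees, less where a joint would pass 70% of its speed; a pose out of reach is approached as far as the arm can. A call with a gripper value outside its range is refused whole. The fingers move at their own pace and stop on an object; "squeeze" is the grip in N (left out, the last holds). Time passes only in rows, so rows that repeat a pose let the fingers close, or fill a call up. It gives the time, the measured TCP pose, the force, the opening and the grip force at its end, in the units of the state.
- sensors.sense(): the state, without advancing time (a new reading comes with each control period).
- cams.capture(name): name is "side" or "top" or "wrist"; returns the picture (400x640x3 uint8, red, green, blue); there is no depth.
- cams.camera_model(name): a dict with "intrinsics" (3x3 intrinsics, pixels), "cam_to_world" (4x4, takes a point from camera to world coordinates). Camera axes: x right, y down, z forward; pixel columns grow to the right and rows downward; lengths in m; the calibration is good to about 2 mm. A picture is of the moment at which its call begins: read the wrist's pose just before it. camera_model takes no time and is no camera call; for the wrist camera it gives the pose at the moment of the call.
- r.sign_off(): hands the job in; it is judged then, once.
Trained networks look in the newest picture that a camera, given by its name, has taken for a name from the list of things; names that differ only in an ending like _2 or _b are one class to them, and where a whole thing is asked for, a point or a joint stands for the part that bears it (a point fixed in the world has none). Each returns a list of dicts, best first, with "p" (0 to 1); they miss things now and then, are a little off and sometimes report something else, mostly with a low value. They report only what shows in the picture. A call takes as long as a camera call.
- cams.search_frame(name, camera): "location" ([x, y, z] in m, in world coordinates, good to about 4 mm: the middle of the surface that is visible of it).
- cams.silhouettes(name, camera): "region" (400x640 bool, what is visible of it).
The state is a dict: "t": time; "q": joint angles; "dq": joint speeds; "joint_efforts": joint torques, N m; "eef_pos": TCP position; "eef_rot": TCP orientation; "wrist_force": force on the tool from outside, world axes, zero at the start; "moment": the same for the moment, N m; "gripper_width": opening from 0.0 (shut) to 1.0 (fully open); "gripper_force": force on a finger pad.
Only numpy, scipy, OpenCV 4.12 (cv2) and the standard library are available. Lean on these libraries where they do the work, as an engineer would, in place of code of your own. Each camera call takes 0.05 s, during which the arm holds its last target. There are 200 camera calls.

## Working session

There is one attempt and no reset: what is moved stays moved. The work goes in short steps, Python scripts to look and compute and a tool call to move; the robot and the scene stay as the last step left them, time stands still between calls to the robot, and variables do not carry over. Pictures are saved under pics/ and viewed, at most 10 in all, crops included, and the job is handed in when it is done.

Besides the shell and the picture viewer there is one more tool, called after "Request:" as name(argument=value, ...) on one line, values as JSON. step_arm: Moves the arm, as the interface text tells. Its arguments: {"type":"object","properties":{"moves":{"type":"array"},"squeeze":{"type":"number"}},"required":["moves"]}

```bash
mkdir -p pics; cat > h.py <<'E'
from cell import sensors, cams, r
import numpy as np, cv2
def save(im,fn): cv2.imwrite('pics/'+fn, im[:,:,::-1])
def look(cam,names):
    im=cams.capture(cam)
    for n in names:
        for d in cams.search_frame(n,cam)[:3]:
            print(cam,n,round(d['p'],2),np.round(d['location'],4))
    return im
def ray(cam,u,v,z,m=None):
    m=m or cams.camera_model(cam); K=np.array(m['intrinsics']);T=np.array(m['cam_to_world'])
    d=T[:3,:3]@np.linalg.solve(K,[u,v,1.]); o=T[:3,3]
    return o+d*(z-o[2])/d[2]
def px(cam,p,m=None):
    m=m or cams.camera_model(cam); K=np.array(m['intrinsics']);T=np.linalg.inv(np.array(m['cam_to_world']))
    c=K@(T[:3,:3]@np.array(p)+T[:3,3]); return c[:2]/c[2]
E
python3 - <<'E'
from h import *
s=sensors.sense(); print(s)
im=look('top',['vial','stand','well_empty','well_full','lid','spout_a','rib','brown_bottle','cup_a','petri','marker'])
save(im,'top1.png')
im=look('side',['vial','lid','spout_a'])
save(im,'side1.png')
print(s['t'],sensors.sense()['t'])
E
```

```text
{'t': 0.0, 'q': array([-1.23327026e+00,  3.78067638e-01,  7.96303515e-02,  1.27440049e+00,
        1.44459231e-05,  1.46051190e+00]), 'dq': array([-0.00074551, -0.00047144,  0.00069679, -0.00054219,  0.00056842,
        0.00049799]), 'joint_efforts': array([-2.51778270e-03, -4.63600659e+01,  2.69878060e+01,  2.06228485e-02,
       -2.29785128e-04,  1.13312555e-05]), 'eef_pos': array([ 0.24878314, -0.51771051,  0.24935995]), 'eef_rot': array([-3.06119222e+00, -6.97105557e-01,  3.40799690e-04]), 'wrist_force': array([-0.13755259, -0.83382913, -0.04791424]), 'moment': array([-0.00393706,  0.01955015, -0.02462009]), 'gripper_force': 0.0, 'gripper_width': 1.0010262956464415}
top vial 0.6 [ 0.6014 -0.1866  0.043 ]
top stand 0.74 [ 0.5693 -0.0899  0.0143]
top well_empty 0.89 [ 0.5661 -0.0874  0.0153]
top well_full 0.67 [ 0.5697 -0.0908  0.0148]
top lid 0.58 [ 0.5678 -0.1056  0.0998]
top spout_a 0.75 [ 0.5754 -0.1099  0.0963]
top rib 0.78 [ 0.5697 -0.1113  0.0978]
top brown_bottle 0.76 [ 0.5919 -0.4677  0.1272]
top cup_a 0.86 [ 0.3122 -0.3425  0.0713]
top cup_a 0.81 [0.7167 0.3098 0.0688]
top cup_a 0.76 [0.7366 0.1623 0.0673]
top petri 0.61 [0.3133 0.4117 0.0156]
top marker 0.62 [ 0.764  -0.1401  0.0128]
side vial 0.68 [0.5665 0.3154 0.0349]
side lid 0.64 [ 0.5749 -0.0919  0.1013]
side lid 0.63 [ 0.5625 -0.0497  0.0103]
side spout_a 0.78 [ 0.5733 -0.0969  0.1019]
0.0 0.8
```

View pics/top1.png

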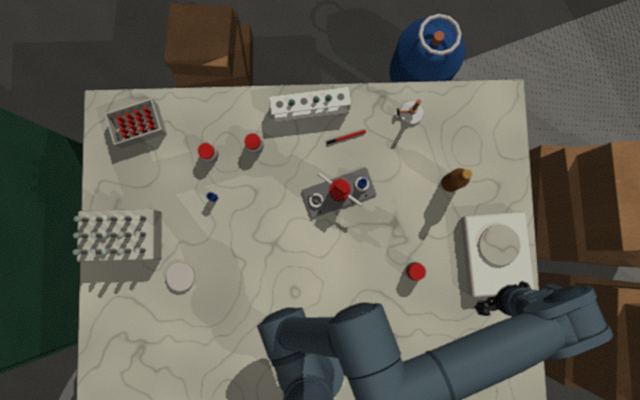

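View pics/side1.png

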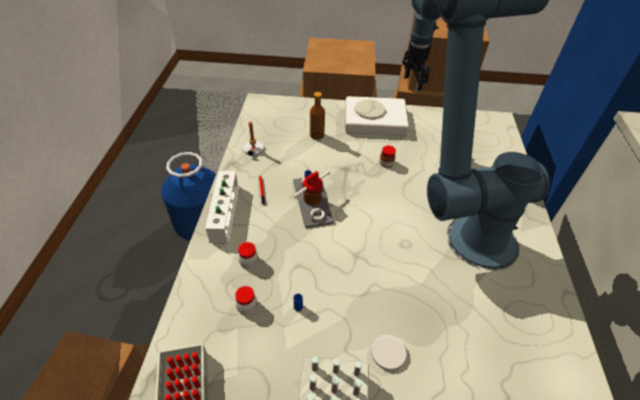

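The top view shows the loose vial at about (212,197), the empty well at (316,201), the full well at (362,184) and the lid at (340,188). The side view shows the loose vial at (298,302) and the empty well at (318,214).

```bash
python3 - <<'E'
from h import *
print('vial top rim',ray('top',212,194,.056),ray('side',298,296,.056),ray('side',298,308,0))
print('we',ray('top',316,201,.026),ray('side',318,214,.026)); print('wf',ray('top',362,184,.056))
print('lid',ray('top',340,188,.1))
from scipy.spatial.transform import Rotation as R
s=sensors.sense();print(R.from_rotvec(s['eef_rot']).as_matrix().round(3))
m=cams.camera_model('wrist');print(np.round(m['cam_to_world'],3),m['intrinsics'])
E
```

```text
vial top rim [0.57173951 0.30261219 0.056     ] [0.56860257 0.30542108 0.056     ] [0.56871544 0.31198982 0.        ]
we [ 0.54323384 -0.03076442  0.026     ] [ 0.54652583 -0.02677503  0.026     ]
wf [ 0.59133086 -0.18042869  0.056     ]
lid [ 0.57479765 -0.1074276   0.1       ]
[[ 0.901  0.433  0.   ]
 [ 0.433 -0.901 -0.   ]
 [-0.     0.    -1.   ]]
[[ 0.433 -0.854 -0.289  0.324]
 [-0.901 -0.41  -0.139 -0.483]
 [-0.     0.321 -0.947  0.373]
 [ 0.     0.     0.     1.   ]] [[304.69949019   0.         321.02830441]
 [  0.         304.69949019 192.17987209]
 [  0.           0.           1.        ]]
```

Request:
step_arm(moves=[85, 20, 48, 0, 0, 85, 35, 95, 0, 0, 85, 55, 140, 0, 0, 85, 72, 188, 0, 0, 85, 90, 235, 0, 0, 85, 107, 280, 0, 0, 85, 125, 328, 0, 0, 85, 142, 375, 0, 0])

```text
t: 1.6
eef_pos: [0.391, -0.1427, 0.2507]
eef_rot: [3.063, 0.697, 0.002]
wrist_force: [0.8, -0.1, 0.8]
gripper_width: 0.993
gripper_force: 0.0
```

Request:
step_arm(moves=[85, 18, 45, 0, 0, 85, 36, 90, 0, 0, 85, 54, 135, 0, 0, 85, 72, 180, 0, 0, 85, 90, 225, 0, 0, 85, 108, 270, 0, 0, 85, 126, 315, 0, 0, 85, 144, 360, 0, 0])

```text
t: 2.4
eef_pos: [0.535, 0.2176, 0.2505]
eef_rot: [3.063, 0.698, 0.001]
wrist_force: [1.0, -0.3, 0.4]
gripper_width: 1.0
gripper_force: 0.0
```

Request:
step_arm(moves=[85, 17, 42, -10, 0, 85, 35, 86, -30, 0, 85, 35, 86, -50, 0, 85, 35, 86, -70, 0, 85, 35, 86, -90, 0, 85, 35, 86, -100, 0, 85, 35, 86, -100, 0, 85, 35, 86, -100, 0])

```text
t: 3.2
eef_pos: [0.5698, 0.3015, 0.1511]
eef_rot: [-3.063, -0.697, -0.001]
wrist_force: [0.4, -0.0, 0.2]
gripper_width: 0.997
gripper_force: 0.0
```

```bash
python3 - <<'E'
from h import *
print(sensors.sense()['eef_pos'])
im=look('wrist',['vial'])
s=cams.silhouettes('vial','wrist')
if s:
    vs,us=np.nonzero(s[0]['region']); print(us.min(),us.max(),vs.min(),vs.max(),len(us))
save(im,'w1.png')
E
```

```text
[0.56984174 0.30145816 0.15105452]
296 332 166 216 1499
```

View pics/w1.png

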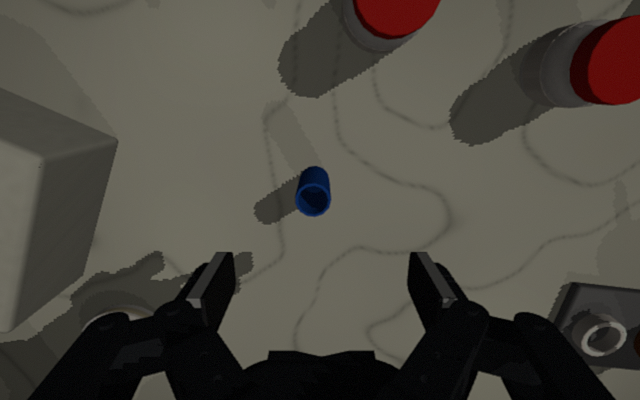

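```bash
python3 - <<'E'
from h import *
print(ray('wrist',314,200,.056), ray('wrist',314.5,179,.0))
p=ray('wrist',314,200,.056)
for z in (0,.056):print(px('wrist',[p[0],p[1],z]))
print('well?',ray('wrist',604,335,.026), px('wrist',[.5698,.3015,.02]))
E
```

```text
[0.57160098 0.3073282  0.056     ] [0.57171616 0.30821414 0.        ]
[315.30330405 179.50031637]
[314. 200.]
well? [ 0.55682782 -0.02591439  0.026     ] [320.02179527 190.3875632 ]
```

Wrist view: the loose vial stands upright with its rim centre at (314,200) and its base near (315,179). That puts it at (0.5717, 0.3077), which fits its height.

Request:
step_arm(moves=[85, 2, 6, -35, 0, 85, 2, 6, -75, 0, 85, 2, 6, -109, 0, 85, 2, 6, -109, 0, 20, 2, 6, -109, 0, 20, 2, 6, -109, 0, 20, 2, 6, -109, 0, 20, 2, 6, -109, 0], squeeze=30)

```text
t: 4.15
eef_pos: [0.573, 0.3081, 0.0434]
eef_rot: [-3.063, -0.697, -0.006]
wrist_force: [0.3, -0.1, 11.8]
gripper_width: 0.325
gripper_force: 25.6
```

Request:
step_arm(moves=[20, 0, 0, 0, 0, 20, 0, 0, 0, 0, 20, 0, 0, 0, 0, 20, 0, 0, 30, 0, 20, 0, 0, 70, 0, 20, 0, 0, 110, 0, 20, 0, 0, 110, 0, 20, 0, 0, 110, 0])

```text
t: 4.95
eef_pos: [0.5726, 0.308, 0.1531]
eef_rot: [-3.063, -0.697, -0.006]
wrist_force: [-1.5, 0.4, -1.3]
gripper_width: 0.325
gripper_force: 29.8
```

```bash
python3 - <<'E'
from h import *
s=sensors.sense();print(s['q'],s['eef_pos'],s['gripper_width'],s['gripper_force'],s['wrist_force'])
E
```

```text
[ 3.95972297e-01  5.66781678e-01  1.28657503e-01  1.12903707e+00
 -1.14067355e-04  3.08973927e+00] [0.57261628 0.30795704 0.15307195] 0.32497019781141967 29.78323470801115 [-1.50310529  0.42407427 -1.27051442]
```

Request:
step_arm(moves=[20, -2, -10, 45, 0, 20, -5, -40, 80, 0, 20, -10, -85, 97, 0, 20, -15, -130, 97, 0, 20, -20, -175, 97, 0, 20, -26, -220, 97, 0, 20, -32, -265, 97, 0, 20, -37, -310, 97, 0])

```text
t: 5.75
eef_pos: [0.5328, -0.004, 0.2465]
eef_rot: [-3.062, -0.698, 0.005]
wrist_force: [0.7, 0.4, -0.5]
gripper_width: 0.321
gripper_force: 29.8
```

Request:
step_arm(moves=[20, -5, -40, 0, 0, 20, -10, -80, 0, 0, 20, -15, -118, 0, 0, 20, -15, -118, 0, 0, 20, -15, -118, 0, 0, 20, -15, -118, 0, 0, 20, -15, -118, 0, 0, 20, -15, -118, 0, 0])

```text
t: 6.55
eef_pos: [0.5197, -0.1193, 0.2482]
eef_rot: [-3.062, -0.7, 0.0]
wrist_force: [-0.2, -0.3, -0.6]
gripper_width: 0.325
gripper_force: 29.9
```

```bash
python3 - <<'E'
from h import *
print(sensors.sense()['eef_pos'])
im=look('wrist',['well_empty','well_full','lid','rib','spout_a','vial2'])
save(cv2.resize(im,(800,500),interpolation=cv2.INTER_CUBIC),'w2.png')
E
```

```text
[ 0.51965015 -0.11934056  0.248177  ]
wrist well_empty 0.58 [ 0.5737 -0.0678  0.0104]
wrist well_full 0.68 [ 0.5741 -0.073   0.0145]
wrist lid 0.63 [ 0.5777 -0.1066  0.0979]
wrist lid 0.55 [ 0.5942 -0.4536  0.0537]
wrist rib 0.92 [ 0.575  -0.1038  0.0993]
wrist rib 0.65 [ 0.5812 -0.071   0.0105]
wrist spout_a 0.57 [ 0.5771 -0.1046  0.0988]
wrist vial2 0.91 [ 0.5201 -0.1191  0.2427]
wrist vial2 0.57 [ 0.6016 -0.187   0.0472]
wrist vial2 0.39 [ 0.5754 -0.1023  0.0974]
```

View pics/w2.png

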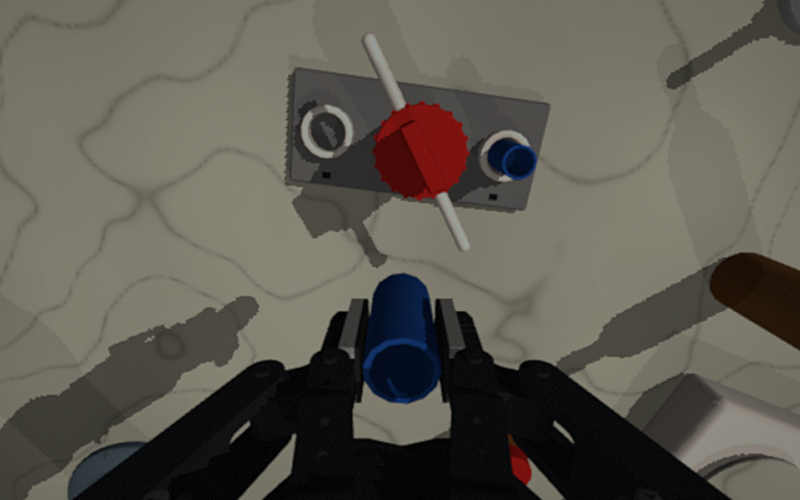

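Wrist view (in the 800x500 picture): the empty collar is centred at (327,131), vial2's rim at (518,161), the spout tips at (369,37) and (466,246), and the lid's centre near (421,150). The vial is held straight between the pads.

```bash
python3 - <<'E'
from h import *
k=1.25; m=cams.camera_model('wrist')
im=cv2.imread('pics/w2.png')
hsv=cv2.cvtColor(im,cv2.COLOR_BGR2HSV)
def comp(x0,x1,y0,y1):
    mk=((hsv[...,2]>125)&(hsv[...,1]<60)).astype(np.uint8); z=np.zeros_like(mk); z[y0:y1,x0:x1]=mk[y0:y1,x0:x1]
    c=max(cv2.findContours(z,cv2.RETR_EXTERNAL,cv2.CHAIN_APPROX_NONE)[0],key=len)
    return cv2.fitEllipse(cv2.convexHull(c))
e=comp(297,357,98,164); print(e)
f=lambda u,v,z: ray('wrist',u/k,v/k,z,m)
we=f(*e[0],.026); print('we',we, 'size', np.linalg.norm(f(e[0][0]+e[1][0]/2,e[0][1],.026)-we)*2)
w2=f(518,161,.068); wf=f(506,157,.026); print('vial2',w2,'wf collar',wf,'d',np.linalg.norm((we-w2)[:2]),np.linalg.norm((we-wf)[:2]))
c=[f(*p,.012) for p in [(295,68),(549,103),(525,210),(289,184)]]; c=np.array(c); print(c.round(4),c.mean(0)); print([np.linalg.norm(c[i]-c[i-1]).round(4) for i in range(4)])
a=f(370,38,.091);b=f(465,245,.091); print('sp',a,b,'mid',(a+b)/2,np.linalg.norm(a-b))
ang=lambda v:np.arctan2(v[1],v[0])
print('stand y ang',ang(we-w2),ang(we-wf),'edge',ang(c[0]-c[1]),'spout ang',ang(a-b))
E
```

```text
((318.4095458984375, 134.8412628173828), (31.41635513305664, 47.477657318115234), 154.8126220703125)
we [ 0.54614479 -0.02820973  0.026     ] size 0.027435653720366937
vial2 [ 0.60140912 -0.18340819  0.068     ] wf collar [ 0.60067519 -0.18562303  0.026     ] d 0.1647443724493177 0.1665908577588244
[[ 0.5872  0.0129  0.012 ]
 [ 0.658  -0.1999  0.012 ]
 [ 0.5653 -0.2321  0.012 ]
 [ 0.4903 -0.0174  0.012 ]] [ 0.57520064 -0.10916278  0.012     ]
[np.float64(0.1016), np.float64(0.2243), np.float64(0.0981), np.float64(0.2275)]
sp [ 0.62725949 -0.04673093  0.091     ] [ 0.52769151 -0.17238572  0.091     ] mid [ 0.5774755  -0.10955832  0.091     ] 0.1603212638343787
stand y ang 1.912884536506173 1.904274203961587 edge 1.891802049948063 spout ang 0.9007110621695458
```

Request:
step_arm(moves=[20, 4, 11, 0, 0.145, 20, 8, 22, 0, 0.29, 20, 12, 33, 0, 0.435, 20, 16, 44, 0, 0.58, 20, 20, 55, 0, 0.725, 20, 24, 66, 0, 0.87, 20, 28, 77, 0, 1.015, 20, 31, 86, 0, 1.16])

```text
t: 7.7
eef_pos: [0.5508, -0.034, 0.2483]
eef_rot: [2.173, 2.269, 0.0]
wrist_force: [0.9, -0.2, -0.8]
gripper_width: 0.325
gripper_force: 29.9
```

Request:
step_arm(moves=[20, 0, 0, -10, 0.145, 20, 0, 0, -30, 0.29, 20, 0, 0, -50, 0.29, 20, 0, 0, -70, 0.29, 20, 0, 0, -90, 0.29, 20, 0, 0, -95, 0.29, 20, 0, 0, -95, 0.29, 20, 0, 0, -95, 0.29])

```text
t: 8.5
eef_pos: [0.5512, -0.0347, 0.1543]
eef_rot: [1.83, 2.552, 0.001]
wrist_force: [-0.2, 0.2, 0.1]
gripper_width: 0.326
gripper_force: 29.9
```

```bash
python3 - <<'E'
from h import *
s=sensors.sense();print(s['eef_pos'],s['eef_rot'],s['q'],s['moment'])
im=look('wrist',['well_empty'])
save(cv2.resize(im,(800,500),interpolation=cv2.INTER_CUBIC),'w3.png')
np.save('m3.npy',cams.camera_model('wrist')['cam_to_world'])
m=cams.camera_model('wrist'); p=s['eef_pos']
print('if vial bottom', px('wrist',[p[0],p[1],p[2]-.042])*1.25,'well guess',px('wrist',[.5505,-.0337,.026])*1.25,px('wrist',[.5505,-.0337,.012])*1.25)
E
```

```text
[ 0.55116773 -0.03465227  0.15428943] [1.82953545e+00 2.55230294e+00 9.74602637e-04] [-1.77662645e-01  3.76352566e-01 -1.74070397e-01  1.01893469e+00
  2.63244568e-06  1.06618524e+00] [ 0.05110502  0.02753608 -0.01028435]
wrist well_empty 0.72 [ 0.5468 -0.0327  0.0121]
wrist well_empty 0.31 [ 0.5805 -0.0977  0.113 ]
if vial bottom [398.84971344 291.82564064] well guess [398.77680583 234.14168986] [398.84251192 228.21915595]
```

View pics/w3.png

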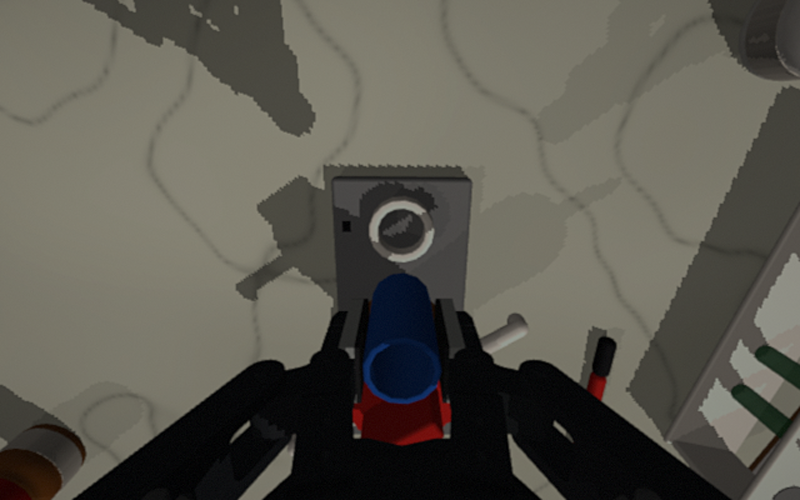

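Wrist view from above the well: the collar is centred near (402,230) in the 800x500 picture and the held vial is upright, its rim at (402,371). I'll measure both finely.

```bash
python3 - <<'E'
from h import *
k=1.25; m=cams.camera_model('wrist'); m['cam_to_world']=np.load('m3.npy')
im=cv2.imread('pics/w3.png'); h=cv2.cvtColor(im,cv2.COLOR_BGR2HSV)
blue=(h[...,0]>105)&(h[...,0]<130)&(h[...,1]>120)
blue[:260]=0;blue[410:]=0;blue[:,:350]=0;blue[:,450:]=0
for v in (285,290,300,320,340,370,380):
    u=np.nonzero(blue[v])[0]; print(v,u.min(),u.max(),(u.min()+u.max())/2)
vs,us=np.nonzero(blue); print('v range',vs.min(),vs.max())
w=((h[...,2]>95)&(h[...,1]<70)).astype(np.uint8); w[:190]=0;w[270:]=0;w[:,:360]=0;w[:,445:]=0
for u in range(372,436,7):print(u,np.nonzero(w[:,u])[0][[0,-1]] if w[:,u].any() else None, end=' ')
n,l,st,_=cv2.connectedComponentsWithStats(w); print(st[st[:,4]>50])
# predicted outlines
t=np.linspace(0,2*np.pi,100)
def outl(x,y,z,rr):
    q=np.array([px('wrist',[x+rr*np.cos(a),y+rr*np.sin(a),z],m) for a in t])*k; return q.min(0).round(1),q.max(0).round(1)
p=np.array([.55117,-.03465,.1543])
print('vial bottom',outl(p[0],p[1],p[2]-.0434,.014),'vial top',outl(p[0],p[1],p[2]+.0126,.014))
print('collar',outl(.5505,-.0337,.026,.023))
print('tool x dir',np.array(m['cam_to_world'])[:3,0].round(3))
E
```

```text
285 377 423 400.0
290 375 426 400.5
300 372 429 400.5
320 368 441 404.5
340 366 437 401.5
370 362 442 402.0
380 362 437 399.5
v range 273 403
372 [217 241] 379 [208 224] 386 [204 213] 393 [201 260] 400 [201 261] 407 [201 261] 414 [203 259] 421 [207 255] 428 [230 248] 435 None [[     0      0    800    500 398824]
 [   369    200     57     43    682]
 [   388    228     47     35    494]]
vial bottom (array([369.8, 263.6]), array([427.9, 316.2])) vial top (array([357.4, 328. ]), array([439.2, 397. ]))
collar (array([365.5, 201.6]), array([432. , 264.9]))
tool x dir [0.947 0.321 0.003]
```

Request:
step_arm(moves=[20, 0, 4, -20, 0, 20, 0, 4, -40, 0, 20, 0, 4, -60, 0, 20, 0, 4, -72, 0, 20, 0, 4, -77, 0, 20, 0, 4, -77, 0, 20, 0, 4, -77, 0, 20, 0, 4, -77, 0])

```text
t: 9.4
eef_pos: [0.5515, -0.0307, 0.0774]
eef_rot: [1.829, 2.552, 0.001]
wrist_force: [0.1, 0.0, 0.0]
gripper_width: 0.326
gripper_force: 29.9
```

```bash
python3 - <<'E'
from h import *
s=sensors.sense();p=s['eef_pos'];print(p,s['wrist_force'])
im=cams.capture('wrist'); m=cams.camera_model('wrist')
t=np.linspace(0,2*np.pi,60); k=4
big=cv2.resize(im[120:270,220:420],None,fx=k,fy=k,interpolation=cv2.INTER_CUBIC)
def dr(x,y,z,rr,c):
    q=np.array([px('wrist',[x+rr*np.cos(a),y+rr*np.sin(a),z],m) for a in t])
    cv2.polylines(big,[np.int32((q-[220,120])*k)],True,c,1); print(q.min(0),q.max(0))
dr(.5521,-.0319,.026,.023,(0,255,0)); dr(.5521,-.0319,.026,.0165,(0,255,0))
dr(p[0],p[1],p[2]-.0434,.014,(255,255,0))
save(big,'w4.png')
E
```

```text
[ 0.55148533 -0.03066813  0.07739799] [0.07354655 0.011423   0.03340437]
[283.41887681 194.66726894] [356.78207693 261.30813495]
[293.81232795 204.73043686] [346.42705236 252.50283454]
[296.50846875 211.46864063] [343.1016168  253.58403058]
```

View pics/w4.png

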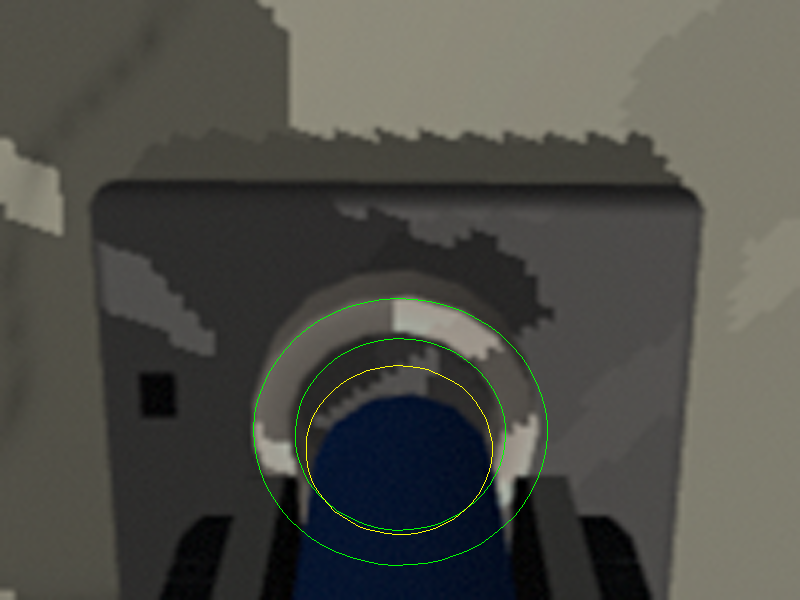

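The crop shows the collar's rim matching the predicted green circles to within about 1 mm. The vial's rounded base sits about 1.5 mm short of the well centre towards the jar. I'll correct by (-1.5, +1) mm and lower gently.

Request:
step_arm(moves=[20, -1.5, 1, 0, 0, 20, -1.5, 1, 0, 0, 20, -1.5, 1, -4, 0, 20, -1.5, 1, -7, 0, 20, -1.5, 1, -10, 0, 20, -1.5, 1, -13, 0, 20, -1.5, 1, -15, 0, 20, -1.5, 1, -15, 0])

```text
t: 10.25
eef_pos: [0.5487, -0.0295, 0.0609]
eef_rot: [-1.83, -2.553, 0.0]
wrist_force: [0.1, -0.7, -1.1]
gripper_width: 0.325
gripper_force: 29.9
```

Request:
step_arm(moves=[20, 0, 0, -2, 0, 20, 0, 0, -3, 0, 20, 0, 0, -4, 0, 20, 0, 0, -5, 0, 20, 0, 0, -5.5, 0, 20, 0, 0, -5.5, 0, 20, 0, 0, -5.5, 0, 20, 0, 0, -5.5, 0])

```text
t: 11.05
eef_pos: [0.5491, -0.0295, 0.0559]
eef_rot: [1.83, 2.553, 0.0]
wrist_force: [-0.3, -0.5, -0.6]
gripper_width: 0.322
gripper_force: 29.9
```

Request:
step_arm(moves=[20, 0, 0, -1, 0, 20, 0, 0, -1, 0, 32, 0, 0, -1, 0, 40, 0, 0, -1, 0, 50, 0, 0, -1, 0, 50, 0, 0, -1, 0, 50, 0, 0, 5, 0, 50, 0, 0, 15, 0])

```text
t: 11.85
eef_pos: [0.5484, -0.0294, 0.0707]
eef_rot: [-1.829, -2.552, 0.001]
wrist_force: [0.4, -0.2, -0.2]
gripper_width: 0.586
gripper_force: 0.0
```

Request:
step_arm(moves=[50, 0, 0, 20, 0, 50, 0, 0, 50, 0, 50, 0, 0, 85, 0, 50, 0, 0, 125, 0, 50, 0, 0, 165, 0, 50, 0, 0, 180, 0, 50, 0, 0, 180, 0, 50, 0, 0, 180, 0])

```text
t: 12.65
eef_pos: [0.549, -0.0295, 0.2509]
eef_rot: [1.83, 2.553, 0.0]
wrist_force: [0.5, 0.2, 0.7]
gripper_width: 0.585
gripper_force: 0.0
```

```bash
python3 - <<'E'
from h import *
s=sensors.sense();print(s['eef_pos'],s['q'],s['t'],s['moment'],s['wrist_force'])
im=look('wrist',['vial'])
save(cv2.resize(im,(800,500),interpolation=cv2.INTER_CUBIC),'w5.png')
k=1.25
print('exp rim',px('wrist',[.5505,-.0325,.068])*k,'collar',px('wrist',[.5505,-.0325,.026])*k)
E
```

```text
[ 0.54904978 -0.02950334  0.25091873] [-1.69075695e-01  3.24684379e-01  6.67392423e-03  1.25212118e+00
  2.28698569e-05  1.07475014e+00] 12.65 [ 0.01990406  0.02637025 -0.03693514] [0.45659467 0.18869534 0.73413144]
wrist vial 0.77 [ 0.6023 -0.1846  0.0595]
wrist vial 0.75 [ 0.5492 -0.0371  0.0426]
wrist vial 0.15 [ 0.5722 -0.0961  0.0984]
exp rim [402.33604186 220.87278587] collar [402.2953827  208.61396449]
```

View pics/w5.png

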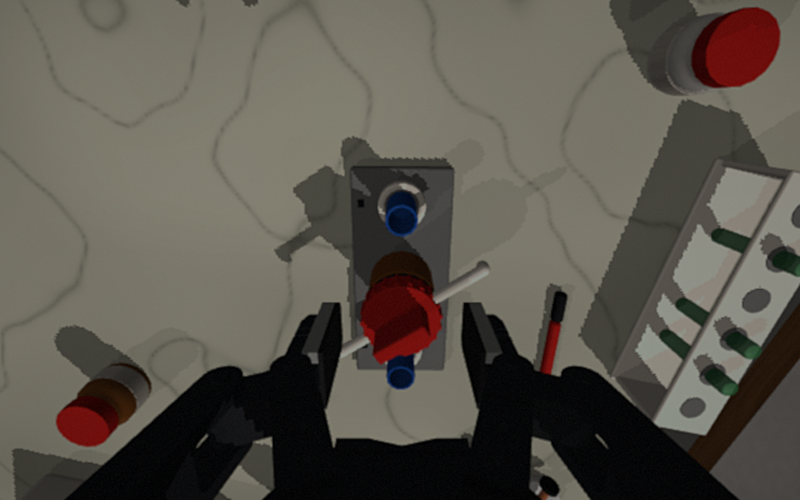

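The picture shows the loose vial standing upright in the empty well, its rim at (401,219) where expected. Vial2's rim is at (401,377), and the lid is undisturbed.

```bash
python3 - <<'E'
from h import *
k=1.25
f=lambda u,v,z: ray('wrist',u/k,v/k,z)
a=f(401,219,.068);b=f(401,377,.068);print(a,b,(a+b)/2,np.linalg.norm(a-b),np.arctan2(*(a-b)[[1,0]]))
im=cv2.imread('pics/w5.png');h=cv2.cvtColor(im,cv2.COLOR_BGR2HSV)
bl=((h[...,0]>105)&(h[...,0]<130)&(h[...,1]>120)).astype(np.uint8)
n,l,st,c=cv2.connectedComponentsWithStats(bl);print(st[st[:,4]>200])
E
```

```text
[ 0.54893858 -0.0313352   0.068     ] [ 0.59922839 -0.17979598  0.068     ] [ 0.57408348 -0.10556559  0.068     ] 0.15674714448579916 1.8974062074705578
[[     0      0    800    500 395994]
 [   385    192     32     45   1165]
 [   387    355     27     34    764]]
```

Request:
step_arm(moves=[50, 4, -11, 0, 0.145, 50, 8, -22, 0, 0.29, 50, 12, -33, 0, 0.435, 50, 16, -44, 0, 0.58, 50, 20, -55, 0, 0.725, 50, 24, -66, 0, 0.87, 50, 27, -74, 0, 1.015, 50, 27, -78, 0, 1.16])

```text
t: 13.55
eef_pos: [0.5754, -0.108, 0.2487]
eef_rot: [-0.123, -3.136, -0.001]
wrist_force: [-0.7, 0.7, 1.2]
gripper_width: 0.581
gripper_force: 0.0
```

Request:
step_arm(moves=[50, 0, 0, 0, 0.145, 50, 0, 0, 0, 0.29, 50, 0, 0, 0, 0.435, 50, 0, 0, 0, 0.58, 50, 0, 0, -20, 0.725, 50, 0, 0, -40, 0.87, 50, 0, 0, -50, 0.98, 50, 0, 0, -50, 0.98])

```text
t: 14.35
eef_pos: [0.5736, -0.1068, 0.1972]
eef_rot: [1.358, -2.827, -0.008]
wrist_force: [1.1, -0.8, -0.1]
gripper_width: 0.586
gripper_force: 0.0
```

```bash
python3 - <<'E'
from h import *
s=sensors.sense();print(s['eef_pos'],s['eef_rot'],s['q'],s['t'],s['moment'],s['wrist_force'])
im=look('wrist',['rib'])
save(cv2.resize(im,(800,500),interpolation=cv2.INTER_CUBIC),'w6.png')
k=1.25;p=s['eef_pos']
for z in (.133,.099,.122):print(z,px('wrist',[p[0],p[1],z])*k)
E
```

```text
[ 0.57364062 -0.10677625  0.19719667] [ 1.35841361 -2.82685432 -0.00774174] [-2.92770274e-01  4.19231309e-01  5.84443094e-03  1.16463797e+00
  7.97392669e-05 -1.18868639e+00] 14.35 [ 0.00230192  0.02479078 -0.02062082] [ 1.08185454 -0.75873794 -0.10188354]
wrist rib 0.62 [ 0.5636 -0.1116  0.0971]
0.133 [405.77538967 271.49055824]
0.099 [405.03993225 249.73667161]
0.122 [405.51342833 263.74207784]
```

View pics/w6.png

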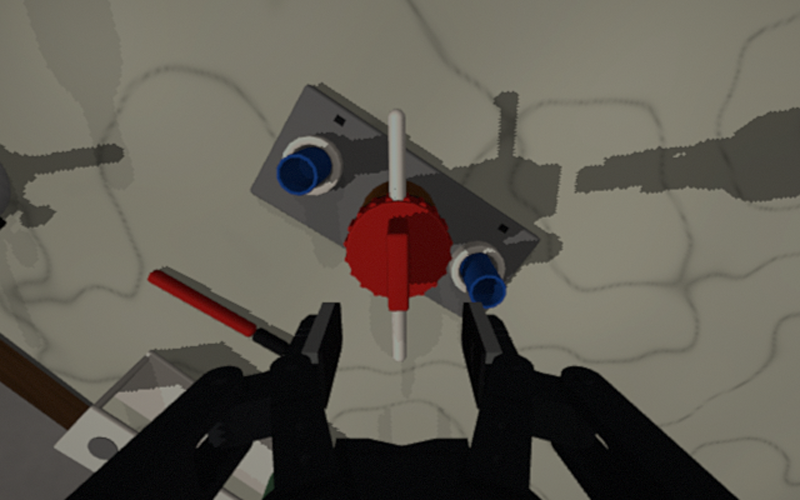

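Wrist view: the rib and spouts run vertically, from (397,112) to (399,358), so the yaw is right. The lid is centred near (398.5,250), a few mm left of the tool line. I'll compute the offset.

```bash
python3 - <<'E'
from h import *
s=sensors.sense();print(s['t'],s['eef_pos'],s['eef_rot'])
k=1.25
f=lambda u,v,z: ray('wrist',u/k,v/k,z)
a=f(397,114,.091);b=f(399,356,.091);print(a,b,'mid',(a+b)/2,np.linalg.norm(a-b),np.arctan2(*(a-b)[[1,0]]))
print('rib top end mids',f(398,219,.133),f(398,311,.133), 'lid mid',f(398.5,247,.099))
h=cv2.cvtColor(cv2.imread('pics/w6.png'),cv2.COLOR_BGR2HSV)
rd=((h[...,1]>150)&((h[...,0]<8)|(h[...,0]>172))&(h[...,2]>60)).astype(np.uint8);rd[:,:330]=0;rd[:,470:]=0;rd[:180]=0;rd[340:]=0
vs,us=np.nonzero(rd);print(us.min(),us.max(),vs.min(),vs.max())
p=s['eef_pos'];print(px('wrist',[p[0],p[1],.099])*k)
print(np.round(cams.camera_model('wrist')['cam_to_world'],3))
E
```

```text
14.45 [ 0.57522313 -0.10726255  0.19977722] [ 1.35692929 -2.83128237 -0.00289451]
[ 0.52706397 -0.17236759  0.091     ] [ 0.62920236 -0.0439665   0.091     ] mid [ 0.57813317 -0.10816704  0.091     ] 0.16407037822019496 -2.242764996973573
rib top end mids [ 0.5584675  -0.13221408  0.133     ] [ 0.59199725 -0.09073649  0.133     ] lid mid [ 0.57567817 -0.11074493  0.099     ]
344 452 194 310
[402.57270701 250.65988767]
[[-0.779  0.594  0.2    0.525]
 [ 0.627  0.738  0.252 -0.172]
 [ 0.002  0.321 -0.947  0.322]
 [ 0.     0.     0.     1.   ]]
```

Request:
step_arm(moves=[50, 1.5, -1.5, -20, 0, 50, 1.5, -1.5, -45, 0, 50, 1.5, -1.5, -65, 0, 50, 1.5, -1.5, -78, 0, 50, 1.5, -1.5, -78, 0, 50, 1.5, -1.5, -78, 0, 25, 1.5, -1.5, -78, 0, 25, 1.5, -1.5, -78, 0], squeeze=40)

```text
t: 15.25
eef_pos: [0.5785, -0.1093, 0.1241]
eef_rot: [-1.36, 2.83, -0.002]
wrist_force: [-0.2, 0.8, -0.1]
gripper_width: 0.298
gripper_force: 0.0
```

Request:
step_arm(moves=[25, 0, 0, 0, 0, 14, 0, 0, 0, 0, 6, 0, 0, 0, 0, 6, 0, 0, 0, 0, 6, 0, 0, 0, 0, 6, 0, 0, 0, 0, 6, 0, 0, 0, 0, 6, 0, 0, 0, 0])

```text
t: 16.05
eef_pos: [0.5757, -0.1073, 0.1232]
eef_rot: [1.361, -2.83, -0.007]
wrist_force: [-5.0, 4.1, 7.0]
gripper_width: 0.129
gripper_force: 41.8
```

```bash
python3 - <<'E'
from h import *
s=sensors.sense()
for k in ('t','q','eef_pos','eef_rot','wrist_force','moment','gripper_width','gripper_force'): print(k,np.round(s[k],4))
E
```

```text
t 16.05
q [-0.2937  0.4664 -0.1193  0.9889  0.0021 -1.1906]
eef_pos [ 0.5757 -0.1073  0.1232]
eef_rot [ 1.3615 -2.8297 -0.0065]
wrist_force [-5.0264  4.0945  7.0199]
moment [0.816  1.0438 0.0373]
gripper_width 0.129
gripper_force 41.7681
```

Request:
step_arm(moves=[6, -1.5, 1.2, 1, 0, 6, -1.5, 1.2, 1, 0, 6, -1.5, 1.2, 1, 0, 6, -1.5, 1.2, 1, -0.05, 6, -1.5, 1.2, 1, -0.1, 6, -1.5, 1.2, 1, -0.15, 6, -1.5, 1.2, 1, -0.2, 6, -1.5, 1.2, 1, -0.25], squeeze=60)

```text
t: 16.85
eef_pos: [0.5756, -0.1073, 0.1233]
eef_rot: [0.995, -2.979, -0.003]
wrist_force: [-0.5, 2.3, -3.4]
gripper_width: 0.129
gripper_force: 62.1
```

```bash
cat > s.py <<'E'
from h import *
from scipy.spatial.transform import Rotation as R
s=sensors.sense(); M=R.from_rotvec(s['eef_rot']).as_matrix()
print('t',s['t'],'q6',s['q'][5].round(3),'pos',s['eef_pos'].round(4),'yaw',np.arctan2(M[1,0],M[0,0]).round(3),'F',s['wrist_force'].round(2),'M',s['moment'].round(3),'g',round(s['gripper_width'],3),round(s['gripper_force'],1),'tau6',s['joint_efforts'].round(3)[5], 'axisM', s['moment']@M[:,2])
E
python3 s.py
```

```text
t 16.85 q6 -0.938 pos [ 0.5756 -0.1073  0.1233] yaw -2.497 F [-0.46  2.29 -3.44] M [0.465 0.04  0.028] g 0.129 62.1 tau6 -0.352 axisM -0.02898010031638193
```

Request:
step_arm(moves=[6, 0, 0.3, -0.4, -0.05, 6, 0, 0.3, -0.4, -0.1, 6, 0, 0.3, -0.4, -0.15, 6, 0, 0.3, -0.4, -0.2, 6, 0, 0.3, -0.5, -0.25, 6, 0, 0.3, -0.5, -0.3, 6, 0, 0.3, -0.5, -0.35, 6, 0, 0.3, -0.6, -0.4])

```text
t: 17.65
eef_pos: [0.5757, -0.1074, 0.123]
eef_rot: [0.383, -3.117, -0.001]
wrist_force: [-2.3, 0.9, -1.7]
gripper_width: 0.13
gripper_force: 62.4
```

```bash
python3 s.py
```

```text
t 17.65 q6 -0.537 pos [ 0.5757 -0.1074  0.123 ] yaw -2.897 F [-2.31  0.94 -1.65] M [0.262 0.219 0.037] g 0.13 62.4 tau6 -0.352 axisM -0.03692933095482789
```

Request:
step_arm(moves=[6, 0, 0, 0, -0.05, 6, 0, 0, 0, -0.1, 6, 0, 0, 0, -0.15, 6, 0, 0, 0, -0.2, 6, 0, 0, -0.1, -0.25, 6, 0, 0, -0.1, -0.3, 6, 0, 0, -0.1, -0.35, 6, 0, 0, -0.2, -0.4])

```text
t: 18.45
eef_pos: [0.5756, -0.1076, 0.1228]
eef_rot: [-0.244, -3.131, 0.0]
wrist_force: [-0.7, 2.2, -0.8]
gripper_width: 0.129
gripper_force: 62.5
```

```bash
python3 s.py
```

```text
t 18.45 q6 -0.137 pos [ 0.5756 -0.1076  0.1228] yaw 2.986 F [-0.74  2.25 -0.84] M [0.22  0.341 0.065] g 0.129 62.5 tau6 -0.331 axisM -0.0651073407213016
```

Request:
step_arm(moves=[6, 0, 0, 0, -0.05, 6, 0, 0, 0, -0.1, 6, 0, 0, 0, -0.15, 6, 0, 0, -0.1, -0.2, 6, 0, 0, -0.1, -0.25, 6, 0, 0, -0.2, -0.3, 6, 0, 0, -0.2, -0.35, 6, 0, 0, -0.2, -0.4])

```text
t: 19.25
eef_pos: [0.5756, -0.1078, 0.1227]
eef_rot: [-0.862, -3.02, 0.001]
wrist_force: [-2.2, 0.1, -1.1]
gripper_width: 0.129
gripper_force: 62.5
```

```bash
python3 s.py
```

```text
t 19.25 q6 0.263 pos [ 0.5756 -0.1078  0.1227] yaw 2.586 F [-2.22  0.12 -1.11] M [0.142 0.365 0.125] g 0.129 62.5 tau6 -0.291 axisM -0.12575374358130018
```

Request:
step_arm(moves=[6, 0, 0, 0, -0.05, 6, 0, 0, 0, -0.1, 6, 0, 0, 0, -0.15, 6, 0, 0, -0.1, -0.2, 6, 0, 0, -0.1, -0.25, 6, 0, 0, -0.1, -0.3, 6, 0, 0, -0.2, -0.35, 6, 0, 0, -0.2, -0.4])

```text
t: 20.05
eef_pos: [0.5754, -0.1079, 0.1225]
eef_rot: [-1.445, -2.789, 0.002]
wrist_force: [-1.7, -0.1, -0.1]
gripper_width: 0.133
gripper_force: 62.6
```

```bash
python3 s.py
```

```text
t 20.05 q6 0.663 pos [ 0.5754 -0.1079  0.1225] yaw 2.186 F [-1.72 -0.15 -0.05] M [0.059 0.479 0.129] g 0.133 62.6 tau6 -0.264 axisM -0.12965490305341712
```

Request:
step_arm(moves=[6, 0, 0, 0, -0.05, 6, 0, 0, 0, -0.1, 6, 0, 0, 0, -0.15, 6, 0, 0, -0.1, -0.2, 6, 0, 0, -0.1, -0.25, 6, 0, 0, -0.1, -0.285, 6, 0, 0, -0.1, -0.285, 6, 0, 0, -0.1, -0.285])

```text
t: 20.85
eef_pos: [0.5753, -0.1079, 0.1224]
eef_rot: [-1.823, -2.557, 0.002]
wrist_force: [-3.8, -0.5, 0.7]
gripper_width: 0.125
gripper_force: 62.7
```

```bash
python3 s.py; python3 - <<'E'
from h import *
im=cams.capture('wrist'); save(cv2.resize(im,(800,500),interpolation=cv2.INTER_CUBIC),'w7.png')
p=sensors.sense()['eef_pos']
E
```

```text
t 20.85 q6 0.946 pos [ 0.5753 -0.1079  0.1224] yaw 1.903 F [-3.75 -0.46  0.66] M [-0.07   0.775 -0.091] g 0.125 62.7 tau6 -0.097 axisM 0.09052971158103792
```

View pics/w7.png

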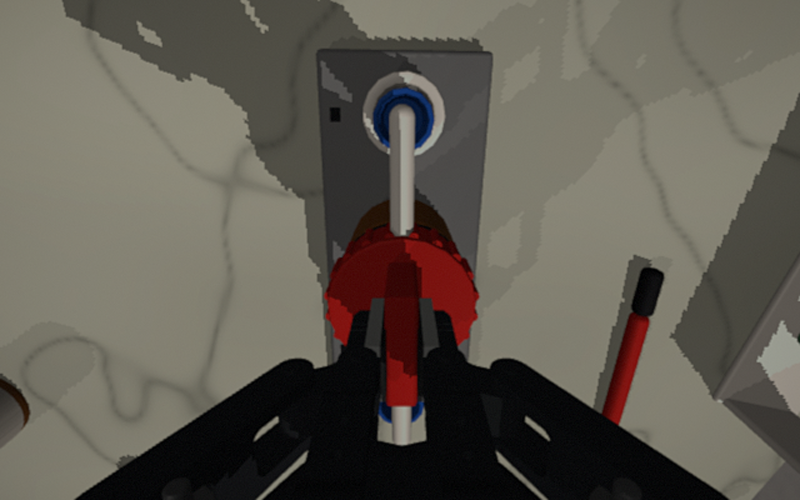

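The spout mouth stands over the vial, near (402,110), and the lid is aligned. Before letting go I'll check the grip torque without relying on the baseline, by turning back 0.2 rad and forward again.

Request:
step_arm(moves=[6, 0, 0, 0, 0.0, 6, 0, 0, 0, 0.0, 6, 0, 0, 0, 0.03, 6, 0, 0, 0, 0.06, 6, 0, 0, 0, 0.09, 6, 0, 0, 0.1, 0.12, 6, 0, 0, 0.1, 0.16, 6, 0, 0, 0.1, 0.2])

```text
t: 21.7
eef_pos: [0.5754, -0.1079, 0.1225]
eef_rot: [-1.557, -2.728, 0.002]
wrist_force: [-4.8, -1.6, 0.3]
gripper_width: 0.128
gripper_force: 62.6
```

```bash
python3 s.py
```

```text
t 21.7 q6 0.744 pos [ 0.5754 -0.1079  0.1225] yaw 2.104 F [-4.79 -1.62  0.33] M [-0.271  0.975 -0.177] g 0.128 62.6 tau6 0.184 axisM 0.17674679575259822
```

Request:
step_arm(moves=[6, 0, 0, 0, 0.0, 6, 0, 0, 0, 0.0, 6, 0, 0, 0, -0.03, 6, 0, 0, 0, -0.06, 6, 0, 0, 0, -0.09, 6, 0, 0, -0.1, -0.12, 6, 0, 0, -0.1, -0.16, 6, 0, 0, -0.1, -0.2])

```text
t: 22.5
eef_pos: [0.5754, -0.1079, 0.1224]
eef_rot: [-1.825, -2.556, 0.002]
wrist_force: [-5.3, -1.7, 1.1]
gripper_width: 0.126
gripper_force: 62.8
```

```bash
python3 s.py
```

```text
t 22.5 q6 0.947 pos [ 0.5754 -0.1079  0.1224] yaw 1.901 F [-5.31 -1.74  1.13] M [-0.364  1.098  0.173] g 0.126 62.8 tau6 -0.162 axisM -0.1732004070960756
```

Turning takes ±0.175 N m, so the lid grips the gasket and this first line-up is the right one. I'll release and retreat.

Request:
step_arm(moves=[6, 0, 0, 0, 0, 6, 0, 0, 0, 0, 6, 0, 0, 0, 0, 20, 0, 0, 0, 0, 40, 0, 0, 0, 0, 40, 0, 0, 0, 0, 40, 0, 0, 5, 0, 40, 0, 0, 20, 0])

```text
t: 23.3
eef_pos: [0.5754, -0.1071, 0.1418]
eef_rot: [-1.822, -2.556, 0.001]
wrist_force: [0.1, -0.1, -0.2]
gripper_width: 0.468
gripper_force: 0.0
```

Request:
step_arm(moves=[40, 0, 0, 30, 0, 40, 0, 0, 65, 0, 40, 0, 0, 100, 0, 40, 0, 0, 120, 0, 40, 0, 0, 120, 0, 40, 0, 0, 120, 0, 40, 0, 0, 120, 0, 40, 0, 0, 120, 0])

```text
t: 24.1
eef_pos: [0.5752, -0.1073, 0.2609]
eef_rot: [-1.822, -2.556, 0.001]
wrist_force: [-0.1, -0.6, 0.8]
gripper_width: 0.467
gripper_force: 0.0
```

```bash
python3 s.py; python3 - <<'E'
from h import *
im=cams.capture('wrist'); save(cv2.resize(im,(800,500),interpolation=cv2.INTER_CUBIC),'w8.png')
E
```

```text
t 24.1 q6 0.946 pos [ 0.5752 -0.1073  0.2609] yaw 1.903 F [-0.08 -0.64  0.79] M [-0.008 -0.034  0.027] g 0.467 0.0 tau6 -0.0 axisM -0.02687780513603638
```

View pics/w8.png

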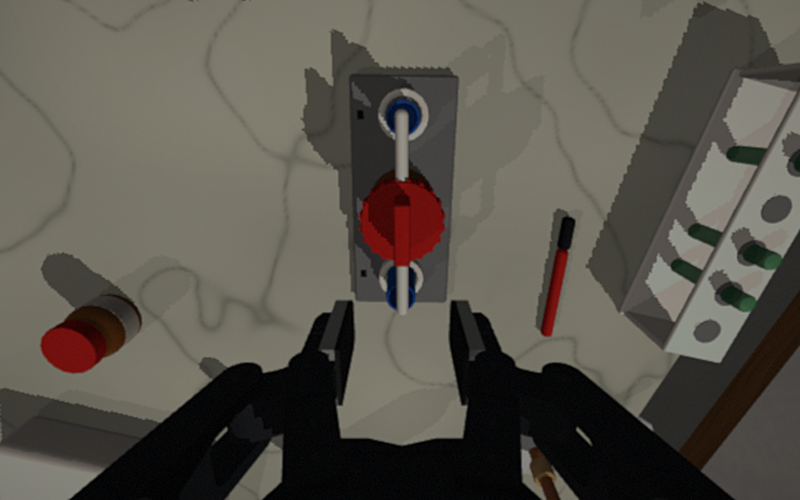

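The spouts at (402,115) and (402,310) line up over both wells. Both vials stand upright, and the gripper is clear of everything.

```bash
python3 -c "
from h import *
print(r.sign_off())"
```

```text
the job is handed in; nothing more can be done
None
```

The vial stands in the empty well, the lid grips the gasket (about 0.175 N m to turn) at the first line-up with both spouts over the wells, and the job is handed in; no verdict came back.

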